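Load two casting rings on the sprung ring lift and latch it down

ROBOT

A 6-joint arm with a two-finger parallel gripper is mounted at the origin on a cart in front of the work surface, level with it; the furniture and walls round the work are solid. World frame = base frame: x ahead of the robot, y to its left, z up, the work surface at z = 0. Lengths are in m, angles in rad, forces in N, time in s.
With the tool pointing down it reaches from about 0.35 to 0.85 m from the base axis. Payload 8.1 kg.
Tool frame: the origin (TCP) lies between the finger pads; the fingertips stand 11 mm ahead of it and the grasp point (between the pads) lies 8 mm behind it (robot.tips_ahead is the distance from the TCP to the fingertips, in m); z points along the fingers, y is the line along which they close (so a half turn about z gives the same grasp; the last joint's range is limited). The gripper opens to 93 mm and grips with 3 to 60 N. Pads are 15 mm wide; open, the fingers measure 128 mm over their backs; the gripper's body (75 mm by 188 mm) begins 65 mm behind the grasp point.
Start: joints at [1.108, 0.13, 1.488, -0, 1.523, -0.085], TCP at [0.221, 0.558, 0.208] pointing down, gripper open.
Joint ranges: [-2.96, 2.96], [-0.89, 2.26], [0.02, 2.5], [-1.34, 4.48], [0, 2.73], [-2.66, 2.66]. Speed limits (rad/s): [2.39, 2.39, 2.79, 3.14, 3.14, 3.14].

INTERFACE

Orientations are given as a rotation vector (axis times angle).
In Python, from plant import robot gives the robot as it stands. The module is installed in compiled form; this text tells all that it offers.
- The arm moves only by the tool move_arm, never from a script. Its argument "deltas" is one flat list of numbers, 7 for each row, row after row: the shift along the tool's x, y, z in m, then the turn, a rotation vector about the tool's x, y, z in rad, then the opening, from 0 (shut) to 1 (fully open). A call has 1 to 12 rows; each row is the pose to reach, as a shift and turn from the pose commanded when the call began, along the tool's axes at that moment; what a row does not reach only later rows make up. A row lasts 1/8 s, in which the tool goes at most 62.5 mm and 10.7 degrees, less where a joint would pass 70% of its speed; a pose out of reach is approached as far as the arm can. A call with a gripper value outside its range is refused whole. The fingers move at their own pace and stop on an object; "squeeze" is the grip in N (left out, the last holds). Time passes only in rows, so rows that repeat a pose let the fingers close. It gives the time, the measured TCP pose, the force, the opening and the grip force at its end, in the units of the state.
- robot.read_state(): the state, without advancing time (a new reading comes with each control period).
- robot.read_camera(name): name is "scene" or "top" or "wrist"; returns (picture, depth): 420x560x3 uint8, red, green, blue; 420x560 float32, m along the optical axis (not along the pixel's ray), 0 where there is no reading.
- robot.camera_model(name): a dict with "K" (3x3 intrinsics, pixels), "R" (3x3) and "t" (3): a world point X has camera coordinates R X + t; the wrist camera has in their place "tool_from_camera" (4x4, takes a point from camera to tool coordinates, whose origin is the TCP and whose axes are the flange's). Camera axes: x right, y down, z forward; pixel columns grow to the right and rows downward; lengths in m; the calibration is good to about 2 mm. A picture is of the moment at which its call begins: read the wrist's pose just before it. camera_model takes no time and is no camera call.
- robot.close_job(): hands the job in; it is judged then, once.
Trained networks look in the newest picture that a camera, given by its name, has taken for a name from the list of things; names that differ only in an ending like _2 or _b are one class to them, and where a whole thing is asked for, a point or a joint stands for the part that bears it (a point fixed in the world has none). Each returns a list of dicts, best first, with "confidence" (0 to 1); they miss things now and then, are a little off and sometimes report something else, mostly with a low value. They report only what shows in the picture. A call takes as long as a camera call. They do not tell look-alikes from the thing itself.
- robot.recognise(camera, label): "uv" ([column, row] in pixels, amid what is visible of it).
The state is a dict: "t": time; "q": joint angles; "dq": joint speeds; "joint_torque": joint torques, N m; "tool_pos": TCP position; "orientation": TCP orientation; "force": force on the tool from outside, world axes, zero at the start; "wrist_torque": the same for the moment, N m; "opening": finger opening in m; "gripper_force": force on a finger pad.
Only numpy, scipy, OpenCV 4.12 (cv2) and the standard library are available. Lean on these libraries where they do the work, as an engineer would, in place of code of your own. Each camera call takes 0.05 s, during which the arm holds its last target. There are 200 camera calls.

TASK

Stand the two smaller casting rings upright on the lift's sprung platform, one inside each engraved circle. With both on it and let go, push the platform down (it has a push knob in the middle), feeling for the firm stop without ramming it, and hold it there the few seconds that the slow hidden catch needs to engage, so that the platform with its rings stays down when you let go. Leave the larger ring and the other things alone.

Things in the scene. Friction and masses are not known exactly. Their poses are not given: they have to be found in the camera images.
- ring_a_center (a point): Centre (half-way up) of one of the two smaller casting rings: a plain grey metal solid cylinder, 55 mm in diameter and 55 mm high, upright on the worktop, 0.08 to 0.16 kg. Its z axis is the cylinder's axis.
- ring_b_center (a point): Centre of the other smaller casting ring, identical to the first.
- lift: Ring lift: grey tray-shaped base fixed to the worktop, 140 mm (its x) by 240 mm (its y), walls 44 mm high. Origin mid-underside, z up. A hood at its +x side (x 60 to 102 mm, 76 mm wide, top 90 mm up) hides the damped catch: it needs 2 to 3 s with the platform on its stop to slip over the platform's tooth; released sooner, the platform rises and can be pushed again. Over 35 N damages the lift.
- platform (a joint): How far the platform has sunk, m (0 = risen). Aluminium plate 90 (lift's x) x 190 x 6 mm, top 90 mm above the worktop at 0; slides straight down on a spring: 1.5 N, then 0.22 N per mm (the rings' weight sinks it up to 8 mm). It catches at 20 to 38 mm, differing per set-up, unseen and not given; 4 mm deeper is a firm rubber stop (10 N per mm more). Caught, it comes up to the catching depth and stays.
- seat_left (a point): Where the centre of a ring standing in the engraved circle (61 mm) at the lift's +y end must be: 52 mm in +y from the platform's middle, 27.5 mm above its top face; sinks with the platform. Axes as the lift's.
- seat_right (a point): The same for the circle at the -y end.
- knob_top (a point): Middle of the flat top of the black push knob, 30 mm in diameter, on a post at the platform's middle; top 60 mm above the platform's face (5 mm above rings there). Moves with it. From some 17 to 8 mm before the catching depth the catch is being pushed aside: 1 to 2 N more (some 3 N at 40 mm/s), then it gives way; up to some 10 N is met at 20 mm/s before the firm stop, so 15 N tells the stop.
- large_ring: Bystander: a larger casting ring, cylinder 67 mm in diameter and 62 mm high, standing near the smaller ones. Origin at the middle of its underside.
- disc: Bystander: small flat reddish-brown polishing disc, 39 mm across, 10 mm thick, lying among the rings.
- pot: Bystander: small ceramic crucible, 51 mm across, 40 mm high, to the right of the lift.
There are look-alikes about, which are no part of the job. Leave any pink or yellow look-alike of the part that bears ring_a_center alone.

How it is judged:
By the outcome, as a careful person would: the job done as asked, in the order asked, and still so for the second after the job is handed in, with the robot touching nothing.
It also fails if it takes over 72 s, if anything falls off the work surface, if the arm or the gripper's body presses on something with over 40 N, if the wrist force passes 120 N, or if a joint passes its speed limit or range.

## Working session

There is one attempt and no reset: what is moved stays moved. The work goes in short steps, Python scripts to look and compute and a tool call to move; the robot and the scene stay as the last step left them, time stands still between calls to the robot, and variables do not carry over. Pictures are saved under pics/ and viewed, at most 10 in all, crops included, and the job is handed in when it is done.

Besides the shell and the picture viewer there is one more tool, called after ">>>" as name(argument=value, ...) on one line, values as JSON. move_arm: Moves the arm, as the interface text tells. Its arguments: {"type":"object","properties":{"deltas":{"type":"array","items":{"type":"number"}},"squeeze":{"type":"number"}},"required":["deltas"]}

```bash
mkdir -p pics
cat > h.py <<'E'
import numpy as np, cv2
from scipy.spatial.transform import Rotation as Ro
from plant import robot
def cam(name):
    s=robot.read_state(); im,d=robot.read_camera(name); m=robot.camera_model(name)
    K=np.array(m["K"])
    if name=="wrist":
        T=np.eye(4);T[:3,:3]=Ro.from_rotvec(s["orientation"]).as_matrix();T[:3,3]=s["tool_pos"]
        W=T@np.array(m["tool_from_camera"])
    else:
        R=np.array(m["R"]);t=np.array(m["t"]);W=np.eye(4);W[:3,:3]=R.T;W[:3,3]=-R.T@t
    v,u=np.mgrid[:420,:560]
    P=np.stack([(u-K[0,2])/K[0,0]*d,(v-K[1,2])/K[1,1]*d,d],-1)@W[:3,:3].T+W[:3,3]
    P[d<=0]=np.nan
    return im,P,s
def save(im,n): cv2.imwrite("pics/"+n,im[:,:,::-1])
E
python3 - <<'E'
from h import *
for c in ["scene","top"]:
    im,P,s=cam(c); save(im,c+"1.png"); np.savez(c+".npz",im=im,P=P)
    for l in ["ring_a_center","lift","platform","knob_top","large_ring","disc","pot"]:
        for r in robot.recognise(c,l)[:6]:
            u,v=np.round(r["uv"]).astype(int); print(c,l,u,v,round(r["confidence"],2),np.round(P[v,u],3),im[v,u])
print({k:np.round(v,3) for k,v in s.items()})
E
```

```text
scene ring_a_center 255 219 0.73 [0.5   0.107 0.052] [113  88   0]
scene ring_a_center 215 220 0.59 [0.434 0.209 0.04 ] [73 69 61]
scene ring_a_center 322 241 0.59 [ 0.496 -0.142  0.087] [178 163 160]
scene ring_a_center 231 235 0.56 [0.403 0.104 0.047] [108  52  62]
scene ring_a_center 199 198 0.2 [0.488 0.35  0.04 ] [93 85 77]
scene lift 321 258 0.9 [ 0.435 -0.188  0.089] [209 192 187]
scene lift 318 241 0.46 [ 0.489 -0.134  0.087] [89 82 80]
scene platform 318 239 0.59 [ 0.49  -0.134  0.092] [66 64 62]
scene knob_top 317 243 0.61 [ 0.477 -0.141  0.09 ] [115 104 103]
scene large_ring 200 196 0.92 [0.49  0.346 0.048] [91 83 77]
scene disc 216 218 0.64 [0.437 0.208 0.045] [63 60 53]
scene pot 384 296 0.97 [ 0.467 -0.349  0.039] [161 136 109]
top ring_a_center 197 236 0.93 [0.448 0.228 0.056] [114 107  99]
top ring_a_center 240 204 0.67 [0.529 0.122 0.054] [143 144   0]
top ring_a_center 235 249 0.62 [0.416 0.133 0.056] [147  99 113]
top ring_a_center 339 216 0.28 [ 0.484 -0.117  0.146] [30 30 29]
top lift 341 220 0.58 [ 0.483 -0.127  0.09 ] [86 83 81]
top platform 341 219 0.7 [ 0.485 -0.127  0.089] [65 62 60]
top knob_top 338 216 0.71 [ 0.492 -0.12   0.092] [62 61 57]
top large_ring 145 211 0.84 [0.511 0.361 0.059] [138 133 119]
top disc 177 209 0.61 [0.523 0.291 0.012] [116 106  73]
top pot 420 223 0.62 [ 0.485 -0.338  0.009] [144 130 103]
{'t': np.float64(0.4), 'q': array([ 1.108,  0.13 ,  1.488,  0.   ,  1.523, -0.085]), 'dq': array([-0.001, -0.   , -0.002,  0.   , -0.001,  0.   ]), 'joint_torque': array([-0.0000e+00, -5.5898e+01, -4.9133e+01,  7.7000e-02,  2.7000e-02,
       -0.0000e+00]), 'tool_pos': array([0.221, 0.558, 0.208]), 'orientation': array([-0.59 , -3.086,  0.   ]), 'force': array([ 0.707, -0.502,  0.149]), 'wrist_torque': array([-0.006,  0.002, -0.019]), 'gripper_force': np.float64(0.0), 'opening': np.float64(0.093)}
```

Run:
```python
import cv2
a=cv2.imread("pics/top1.png")[150:300,90:450]; cv2.imwrite("pics/c1.png",cv2.resize(a,None,fx=2.2,fy=2.2,interpolation=cv2.INTER_CUBIC))
```

```text
(no output)
```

View pics/c1.png

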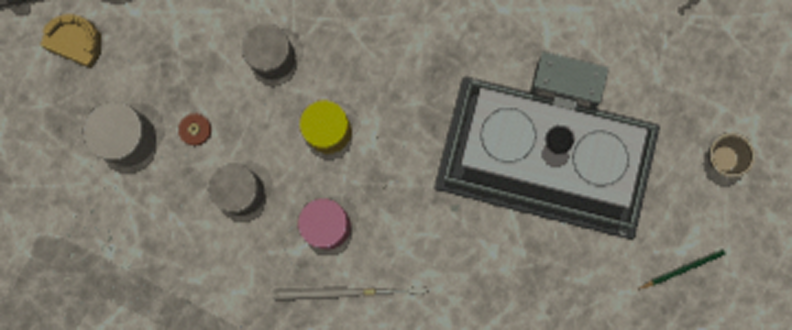

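View pics/scene1.png

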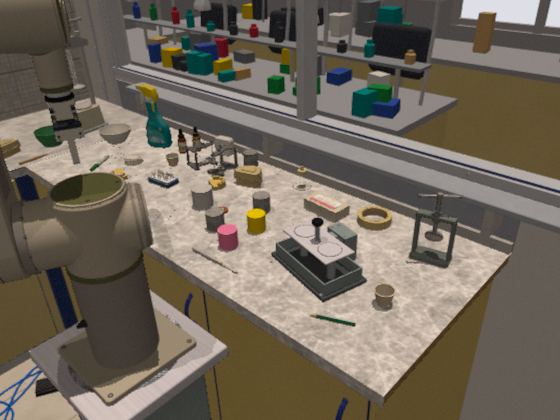

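The crop shows two small grey rings, at top-image px (197,236) and (212,174). The larger ring is at (143,210), the yellow and pink look-alikes at (237,207) and (237,251), and the lift's knob at (344,213). The two small grey ones fit the description: plain grey and 55 mm, where the large one is 67 mm.

Run:
```python
from h import *
z=np.load("top.npz");P=z["P"];im=z["im"]
def top(u,v,r,zl,zh):
    m=np.zeros((420,560),bool);m[v-r:v+r+1,u-r:u+r+1]=1
    m&=(P[...,2]>zl)&(P[...,2]<zh)
    q=P[m]; (c,rad)=cv2.minEnclosingCircle((q[:,:2]*1000).astype(np.float32))
    print(u,v,"mean",q.mean(0).round(4),"enc",np.round(c,1),"r",round(rad,1),"areaN",len(q), "medz",np.median(q[:,2]).round(4)); return q
top(197,236,16,.05,.06);top(212,174,16,.05,.06);top(143,210,20,.056,.07);top(237,207,16,.05,.06);top(237,251,16,.05,.06);top(344,213,12,.14,.16)
m=np.zeros((420,560),bool);m[180:260,285:400]=1
m&=(P[...,2]>.084)&(P[...,2]<.097)&(im.min(2)>110)
n,l,st,ce=cv2.connectedComponentsWithStats(m.astype(np.uint8));k=1+st[1:,4].argmax()
q=P[l==k];print(cv2.minAreaRect((q[:,:2]*1000).astype(np.float32)),np.median(q[:,2]))
s=robot.read_state();print(Ro.from_rotvec(s["orientation"]).as_matrix().round(3));print(robot.camera_model("wrist")["tool_from_camera"], robot.tips_ahead)
```

```text
197 236 mean [0.4509 0.2321 0.0553] enc [450.9 232.8] r 27.9 areaN 373 medz 0.0553
212 174 mean [0.6141 0.1988 0.0552] enc [614.2 199.8] r 28.5 areaN 352 medz 0.0552
143 210 mean [0.5161 0.3704 0.0619] enc [516.2 370.4] r 33.9 areaN 558 medz 0.0621
237 207 mean [0.5246 0.1311 0.0553] enc [524.9 130.7] r 27.6 areaN 364 medz 0.0552
237 251 mean [0.4115 0.13   0.0553] enc [411.4 130.2] r 27.5 areaN 381 medz 0.0553
344 213 mean [ 0.4911 -0.1275  0.1495] enc [ 491.8 -128. ] r 14.7 areaN 133 medz 0.1494
((491.8189392089844, -128.6183624267578), (188.3550567626953, 89.37548828125), 75.6490707397461) 0.09073575556378422
[[-0.929  0.369  0.   ]
 [ 0.369  0.929  0.   ]
 [-0.     0.    -1.   ]]
[[-3.24936139e-04 -9.53439365e-01 -3.01584601e-01  8.35301171e-02]
 [ 9.99999900e-01 -2.17003597e-04 -3.91387139e-04 -6.39789559e-04]
 [ 3.07718962e-04 -3.01584698e-01  9.53439340e-01 -1.76377551e-01]
 [ 0.00000000e+00  0.00000000e+00  0.00000000e+00  1.00000000e+00]] 0.011
```

>>> move_arm(deltas=[-0.334,-0.218,0.008,0,0,1.443,1,-0.334,-0.218,0.008,0,0,1.443,1,-0.334,-0.218,0.008,0,0,1.443,1,-0.334,-0.218,0.008,0,0,1.443,1,-0.334,-0.218,0.008,0,0,1.443,1,-0.334,-0.218,0.008,0,0,1.443,1,-0.334,-0.218,0.008,0,0,1.443,1,-0.334,-0.218,0.008,0,0,1.443,1,-0.334,-0.218,0.008,0,0,1.443,1,-0.334,-0.218,0.008,0,0,1.443,1,-0.334,-0.218,0.008,0,0,1.443,1])

```text
t: 2.17
tool_pos: [0.4511, 0.2323, 0.1997]
orientation: [2.479, 1.93, 0.0]
force: [-0.3, -0.4, -0.5]
opening: 0.0931
gripper_force: 0.0
```

```bash
cat >> h.py <<'E'
def tool(s,p):  # shift in tool axes to world point p
    return Ro.from_rotvec(s["orientation"]).as_matrix().T@(np.array(p)-s["tool_pos"])
E
python3 - <<'E'
from h import *
Q=np.load("top.npz")["P"];m=(Q[...,2]>.07)&(Q[...,0]>.6)&(Q[...,0]<.8)&(Q[...,1]>.05)&(Q[...,1]<.35)
print("high near B",m.sum(),Q[m].round(2)[::20])
im,P,s=cam("wrist");save(im,"w1.png")
print(s["tool_pos"].round(4),Ro.from_rotvec(s["orientation"]).as_matrix().round(3).tolist(),s["q"].round(3))
for n,c in (("A",(.451,.232)),("B",(.614,.199))):
    m=(P[...,2]>.05)&(P[...,2]<.06)&(np.hypot(P[...,0]-c[0],P[...,1]-c[1])<.045)
    q=P[m]
    if len(q):print(n,len(q),q.mean(0).round(4),cv2.minEnclosingCircle((q[:,:2]*1000).astype(np.float32)),im[m].mean(0))
print(tool(s,[.451,.232,.0285]).round(4))
E
```

```text
high near B 626 [[0.8  0.07 0.18]
 [0.8  0.06 0.18]
 [0.8  0.28 0.18]
 [0.8  0.21 0.17]
 [0.8  0.16 0.18]
 [0.8  0.11 0.17]
 [0.8  0.07 0.18]
 [0.8  0.31 0.18]
 [0.8  0.27 0.17]
 [0.8  0.22 0.17]
 [0.8  0.17 0.17]
 [0.8  0.12 0.17]
 [0.8  0.08 0.17]
 [0.8  0.33 0.17]
 [0.79 0.28 0.18]
 [0.8  0.23 0.17]
 [0.79 0.18 0.17]
 [0.8  0.14 0.17]
 [0.8  0.09 0.17]
 [0.8  0.34 0.17]
 [0.79 0.29 0.17]
 [0.79 0.25 0.17]
 [0.79 0.2  0.17]
 [0.8  0.15 0.17]
 [0.79 0.1  0.16]
 [0.8  0.06 0.16]
 [0.79 0.31 0.17]
 [0.79 0.26 0.16]
 [0.79 0.21 0.16]
 [0.79 0.16 0.16]
 [0.79 0.12 0.16]
 [0.8  0.34 0.16]]
[0.4511 0.2323 0.1997] [[0.245, 0.97, 0.0], [0.97, -0.245, 0.0], [0.0, 0.0, -1.0]] [ 0.374 -0.118  1.753  0.     1.507  0.622]
A 1927 [0.4523 0.2328 0.0542] ((452.0959777832031, 231.90695190429688), 27.532922744750977) [86.30254281 82.00103788 75.33886871]
B 2017 [0.6148 0.1996 0.0541] ((615.3287353515625, 198.56466674804688), 27.835582733154297) [114.30242935 108.91175012 100.34705007]
[-3.000e-04 -1.000e-04  1.712e-01]
```

View pics/w1.png

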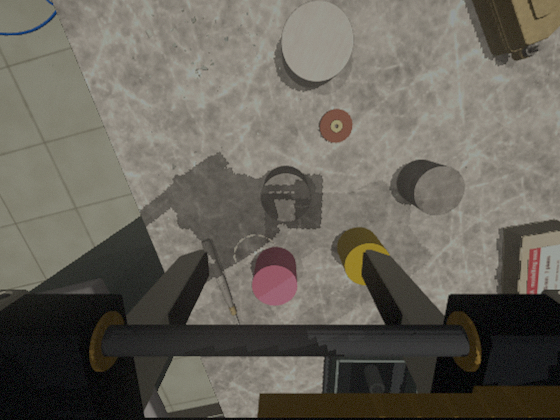

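The wrist view shows ring A in the gripper's shadow at (287,195) and ring B at (430,187). The pink (275,275), yellow (365,257), large ring (317,42) and disc (336,126) are all clear of the fingers.

>>> move_arm(deltas=[0,0.001,0.05,0,0,0,1,0,0.001,0.1,0,0,0,1,0,0.001,0.145,0,0,0,1,0,0.001,0.171,0,0,0,1,0,0.001,0.171,0,0,0,1,0,0.001,0.171,0,0,0,0.45,0,0.001,0.171,0,0,0,0.45,0,0.001,0.171,0,0,0,0.45,0,0.001,0.171,0,0,0,0.45,0,0.001,0.171,0,0,0,0.45,0,0.001,0.171,0,0,0,0.45], squeeze=15)

```text
t: 3.6
tool_pos: [0.4526, 0.2318, 0.0291]
orientation: [2.481, 1.927, 0.001]
force: [-1.9, -0.6, 5.0]
opening: 0.0545
gripper_force: 15.0
```

>>> move_arm(deltas=[0,0.001,-0.05,0,0,0,0.45,0,0.001,-0.11,0,0,0,0.45,-0.03,0.01,-0.165,0,0,0,0.45,-0.08,0.03,-0.181,0,0,0,0.45,-0.14,0.05,-0.181,0,0,0,0.45,-0.2,0.07,-0.181,0,0,0,0.45,-0.26,0.09,-0.181,0,0,0,0.45,-0.32,0.11,-0.181,0,0,0,0.45,-0.365,0.12,-0.181,0,0,0,0.45,-0.3915,0.1257,-0.181,0,0,0,0.45,-0.3915,0.1257,-0.181,0,0,0,0.45])

```text
t: 4.97
tool_pos: [0.4766, -0.1805, 0.2089]
orientation: [-2.483, -1.923, 0.001]
force: [0.3, 0.0, -1.6]
opening: 0.0547
gripper_force: 15.0
```

Run:
```python
from h import *
im,P,s=cam("wrist");save(im,"w2.png");np.savez("w2.npz",im=im,P=P)
print(s["tool_pos"].round(4),Ro.from_rotvec(s["orientation"]).as_matrix().round(4).tolist(),s["opening"],s["force"])
```

```text
[ 0.4766 -0.1805  0.2089] [[0.2505, 0.9681, -0.0012], [0.9681, -0.2505, 0.0002], [-0.0001, -0.0012, -1.0]] 0.05466506163228458 [ 0.25133427  0.00207326 -1.64453786]
```

View pics/w2.png

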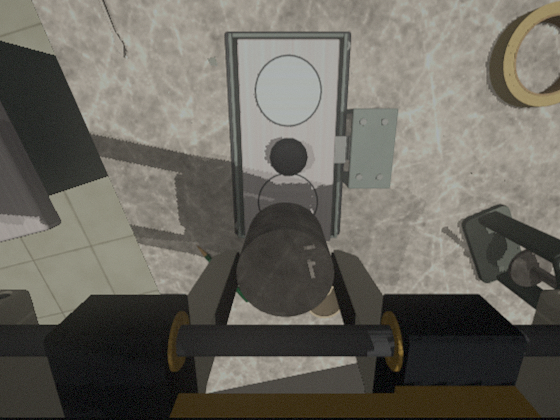

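The plate shows from close by: left circle (288,91), knob (289,156), the right circle's upper arc near (288,185), and the held ring near (286,280).

Run:
```python
from h import *
z=np.load("w2.npz");im,P=z["im"],z["P"];s=robot.read_state()
m=(P[...,2]>.142)&(P[...,2]<.16);m[190:]=0;q=P[m];k=cv2.minEnclosingCircle((q[:,:2]*1000).astype(np.float32));print("knob",k,q.mean(0))
# left circle: dark ring
g=cv2.cvtColor(im,cv2.COLOR_RGB2GRAY).astype(int)
e=[]
for a in np.arange(0,2*np.pi,.05):
    r=np.arange(26,42,.5);u=288+r*np.cos(a);v=91+r*np.sin(a)
    t=cv2.remap(im.mean(2).astype(np.float32),u.astype(np.float32)[None],v.astype(np.float32)[None],1)[0];i=t.argmin();e.append((u[i],v[i]))
(eu,ev),ax,_=cv2.fitEllipse(np.float32(e));print("ellipse",eu,ev,ax);c=P[int(round(ev)),int(round(eu))];print("left",c)
# plate edge points
m=(P[...,2]>.084)&(P[...,2]<.097);m[:, :232]=0;m[:,342:]=0;m[235:]=0
q=P[m];print("plate z",np.median(q[:,2]))
X=(P-s["tool_pos"])@Ro.from_rotvec(s["orientation"]).as_matrix()
# plate edges in tool y along rows
for v in (60,100,130,215):
    w=X[v][m[v]];print(v,"edges y",w[:,1].min().round(4),w[:,1].max().round(4),"x",w[:,0].mean().round(4))
# held ring underside/side: points
m=(np.abs(X[...,0])<.04)&(np.abs(X[...,1])<.026)&(X[...,2]>-.03)&(X[...,2]<.035);q=X[m];print("held",len(q),q.min(0),q.max(0))
m2=m&(np.abs(X[...,1])<.005)
print("front max x",np.percentile(X[m2][:,0],[50,95,100]), "top z",np.percentile(X[m2][:,2],[0,5,95,100]))
for p in ([c[0],c[1],.09],[k[0][0]/1000,k[0][1]/1000,.15]):print("tool",tool(s,p).round(4))
```

```text
knob ((493.26922607421875, -129.1495361328125), 14.925926208496094) [ 0.49327887 -0.12850301  0.1485835 ]
ellipse 287.79034423828125 90.19495391845703 (65.7685546875, 70.48137664794922)
left [ 0.50683139 -0.07798457  0.08979285]
plate z 0.08936663060701777
60 edges y -0.0413 0.048 x 0.13
100 edges y -0.0407 0.048 x 0.0969
130 edges y -0.0413 0.0473 x 0.0705
215 edges y -0.041 0.0474 x -0.0136
held 8539 [-0.02878959 -0.02597684 -0.02760964] [0.02638493 0.02598714 0.03013881]
front max x [0.00856124 0.02589263 0.02638493] top z [-0.02760964 -0.02586623  0.01225381  0.02960356]
tool [0.1054 0.004  0.1191]
tool [0.0525 0.0035 0.059 ]
```

>>> move_arm(deltas=[0.001,0.002,0.03,0,0,0,0.45,0.001,0.002,0.06,0,0,0,0.45,0.001,0.002,0.075,0,0,0,0.45,0.001,0.002,0.075,0,0,0,0.45,0.001,0.002,0.075,0,0,0,0.45])

```text
t: 5.65
tool_pos: [0.4802, -0.1783, 0.1359]
orientation: [2.479, 1.927, 0.001]
force: [-0.4, -0.5, -1.0]
opening: 0.0544
gripper_force: 15.0
```

Run:
```python
from h import *
s=robot.read_state();print(s["tool_pos"],Ro.from_rotvec(s["orientation"]).as_matrix().round(4).tolist(),s["force"].round(2),s["q"].round(3))
print(tool(s,[.480,-.1793,.1185]).round(4))
```

```text
[ 0.48019201 -0.17827187  0.1359337 ] [[0.2469, 0.9691, 0.0015], [0.9691, -0.2469, -0.0007], [-0.0003, 0.0016, -1.0]] [-0.4  -0.49 -0.95] [-0.456 -0.064  1.82   0.     1.385 -0.206]
[-0.001   0.      0.0174]
```

>>> move_arm(deltas=[-0.001,0,0.008,0,0,0,0.45,-0.001,0,0.014,0,0,0,0.45,-0.001,0,0.0175,0,0,0,0.45,-0.001,0,0.019,0,0,0,0.45,-0.001,0,0.019,0,0,0,0.45,-0.001,0,0.019,0,0,0,0.45])

```text
t: 6.4
tool_pos: [0.4791, -0.1794, 0.1158]
orientation: [2.481, 1.927, -0.0]
force: [-1.7, -0.7, 1.4]
opening: 0.0544
gripper_force: 15.0
```

Run:
```python
from h import *
s=robot.read_state();print(s["tool_pos"],s["force"].round(2))
```

```text
[ 0.47912535 -0.1793748   0.11581995] [-1.69 -0.73  1.35]
```

Contact felt; release gently, rise and look from a bit back.

>>> move_arm(deltas=[0,0,0,0,0,0,0.65,0,0,0,0,0,0,0.8,0,0,0,0,0,0,0.8,0,0,0,0,0,0,0.8,0,0,-0.02,0,0,0,0.8,0,0,-0.05,0,0,0,0.85,0,0,-0.09,0,0,0,1,-0.02,0,-0.12,0,0,0,1,-0.04,0,-0.13,0,0,0,1,-0.04,0,-0.13,0,0,0,1])

```text
t: 7.65
tool_pos: [0.4696, -0.2193, 0.2468]
orientation: [2.481, 1.924, 0.001]
force: [-0.6, 1.7, -0.0]
opening: 0.0931
gripper_force: 0.0
```

```bash
cat > chk.py <<'E'
from h import *
import sys
im,P,s=cam("wrist");save(im,sys.argv[1]+".png");np.savez(sys.argv[1]+".npz",im=im,P=P)
print(s["t"],s["tool_pos"].round(4),s["force"].round(1))
yl=np.array([.247,.969]);xl=np.array([.969,-.247])
c0=np.array([.4925,-.1285]);D=P[...,:2]-c0;a=D@xl;b=D@yl
for n,(al,b0,b1,z0,z1) in dict(knob=(.025,-.02,.02,.1,.158),left=(.045,.022,.09,.1,.152),right=(.045,-.09,-.022,.1,.152)).items():
    m=(abs(a)<al)&(b>b0)&(b<b1)&(P[...,2]>z0)&(P[...,2]<z1)
    if m.sum()<50: print(n,"none");continue
    zt=np.percentile(P[m][:,2],90);m&=P[...,2]>zt-.006
    q=np.stack([a[m],b[m]],-1)*1000;print(n,m.sum(),"z",zt.round(4),cv2.minEnclosingCircle(q.astype(np.float32)),q.mean(0).round(1))
m=(abs(a)<.045)&(abs(b)<.09)&(P[...,2]>.06)&(P[...,2]<.096);print("plate",m.sum(),np.median(P[m][:,2]) if m.any() else 0)
E
python3 chk.py w3
```

```text
7.65 [ 0.4696 -0.2193  0.2468] [-0.6  1.7 -0. ]
knob 959 z 0.15 ((0.8051028251647949, -0.5990728735923767), 14.827815055847168) [ 0.8 -0.5]
left none
right 2801 z 0.145 ((0.10964687168598175, -52.858585357666016), 27.567611694335938) [  0.1 -52. ]
plate 12128 0.08932798286008645
```

View pics/w3.png

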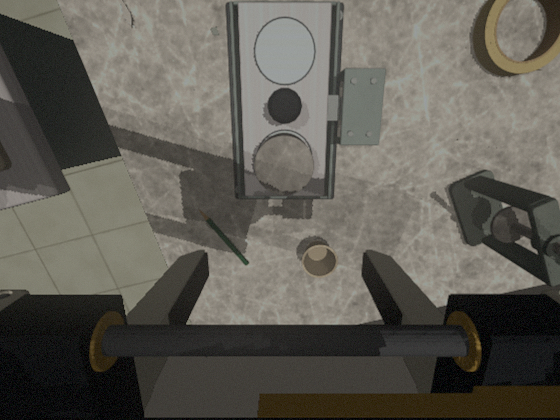

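Ring A stands in the right circle at (284,162), some 0.7 mm off relative to the knob (283,105). Now ring B.

>>> move_arm(deltas=[0.05,0.004,0,0,0,0,1,0.11,0.009,0.0,0,0,0,1,0.17,0.014,0.0,0,0,0,1,0.23,0.019,0.0,0,0,0,1,0.29,0.024,0.01,0,0,0,1,0.35,0.029,0.02,0,0,0,1,0.4,0.034,0.03,0,0,0,1,0.441,0.037,0.047,0,0,0,1,0.441,0.037,0.07,0,0,0,1,0.441,0.037,0.09,0,0,0,1,0.441,0.037,0.09,0,0,0,1])

```text
t: 9.07
tool_pos: [0.6121, 0.1996, 0.1525]
orientation: [-2.479, -1.926, 0.008]
force: [-0.7, -0.0, 0.1]
opening: 0.093
gripper_force: 0.0
```

Run:
```python
from h import *
s=robot.read_state();print(s["tool_pos"],Ro.from_rotvec(s["orientation"]).as_matrix().round(4).tolist(),tool(s,[.6147,.1995,.0285]).round(4))
```

```text
[0.61211028 0.19964805 0.15245051] [[0.2475, 0.9689, -0.0052], [0.9689, -0.2475, -0.0012], [-0.0025, -0.0048, -1.0]] [0.0008 0.0031 0.1239]
```

>>> move_arm(deltas=[0.001,0.002,0.04,0,0,0,1,0.001,0.002,0.08,0,0,0,1,0.001,0.002,0.11,0,0,0,1,0.001,0.002,0.125,0,0,0,1,0.001,0.002,0.125,0,0,0,1,0.001,0.002,0.125,0,0,0,0.45,0.001,0.002,0.125,0,0,0,0.45,0.001,0.002,0.125,0,0,0,0.45,0.001,0.002,0.125,0,0,0,0.45,0.001,0.002,0.125,0,0,0,0.45,0.001,0.002,0.125,0,0,0,0.45], squeeze=15)

```text
t: 10.45
tool_pos: [0.6165, 0.2007, 0.031]
orientation: [2.481, 1.927, 0.0]
force: [-0.9, 0.8, 2.9]
opening: 0.0545
gripper_force: 15.0
```

Run:
```python
from h import *
s=robot.read_state();print(s["tool_pos"],Ro.from_rotvec(s["orientation"]).as_matrix().round(4).tolist(),tool(s,[.5055,-.0783,.20]).round(4))
```

```text
[0.61649289 0.20065222 0.03095498] [[0.2473, 0.9689, 0.0002], [0.9689, -0.2473, 0.0001], [0.0002, 0.0002, -1.0]] [-0.2977 -0.0385 -0.1691]
```

>>> move_arm(deltas=[0,0,-0.05,0,0,0,0.45,0,0,-0.11,0,0,0,0.45,-0.03,-0.005,-0.155,0,0,0,0.45,-0.08,-0.01,-0.169,0,0,0,0.45,-0.14,-0.018,-0.169,0,0,0,0.45,-0.2,-0.026,-0.169,0,0,0,0.45,-0.25,-0.032,-0.16,0,0,0,0.45,-0.285,-0.037,-0.14,0,0,0,0.45,-0.2975,-0.0385,-0.115,0,0,0,0.45,-0.2975,-0.0385,-0.11,0,0,0,0.45,-0.2975,-0.0385,-0.11,0,0,0,0.45,-0.2975,-0.0385,-0.11,0,0,0,0.45])

```text
t: 11.95
tool_pos: [0.5065, -0.0776, 0.1418]
orientation: [2.479, 1.928, 0.002]
force: [0.3, 1.1, -0.5]
opening: 0.0547
gripper_force: 15.0
```

Run:
```python
from h import *
im,P,s=cam("wrist");print(s["tool_pos"],Ro.from_rotvec(s["orientation"]).as_matrix().round(4).tolist(),tool(s,[.5057,-.0779,.1205]).round(4))
X=(P-s["tool_pos"])@Ro.from_rotvec(s["orientation"]).as_matrix()
m=(np.abs(X[...,0])<.04)&(np.abs(X[...,1])<.005)&(X[...,2]>-.03)&(X[...,2]<.035)
print("front max x",np.percentile(X[m][:,0],[50,95,100]))
```

```text
[ 0.50648701 -0.07757552  0.14178176] [[0.2463, 0.9692, 0.0016], [0.9692, -0.2463, -0.0003], [0.0001, 0.0016, -1.0]] [-0.0005 -0.0007  0.0213]
front max x [0.00705181 0.02493401 0.02543784]
```

>>> move_arm(deltas=[0,-0.0005,0.01,0,0,0,0.45,0,-0.0005,0.017,0,0,0,0.45,0,-0.0005,0.021,0,0,0,0.45,0,-0.0005,0.023,0,0,0,0.45,0,-0.0005,0.023,0,0,0,0.45,0,-0.0005,0.023,0,0,0,0.45])

```text
t: 12.75
tool_pos: [0.5051, -0.0781, 0.1179]
orientation: [2.481, 1.927, 0.0]
force: [-0.6, 1.0, -0.3]
opening: 0.0546
gripper_force: 15.0
```

>>> move_arm(deltas=[0,0,0.001,0,0,0,0.45,0,0,0.002,0,0,0,0.45,0,0,0.002,0,0,0,0.45])

```text
t: 13.12
tool_pos: [0.5052, -0.0781, 0.1157]
orientation: [2.481, 1.927, 0.0]
force: [-0.1, -1.3, 0.2]
opening: 0.0546
gripper_force: 15.0
```

```bash
python3 chk.py w4
python3 - <<'E'
from h import *
F=[]
for i in range(4): robot.read_camera("scene");F.append(robot.read_state()["force"][2])
print(np.round(F,2))
z=np.load("w4.npz")["P"];D=z[...,:2]-[.4925,-.1285];a=D@[.969,-.247];b=D@[.247,.969]
m=(abs(a)<.04)&(b>.083)&(b<.093)&(z[...,2]>.05)&(z[...,2]<.1);print(m.sum(),np.percentile(z[m][:,2],[10,50,90]))
E
```

```text
13.125 [ 0.5052 -0.0781  0.1157] [-0.1 -1.3  0.2]
knob 522 z 0.1446 ((0.9103402495384216, -4.370175361633301), 13.623677253723145) [ 0.8 -5.7]
left 7849 z 0.1402 ((0.33678245544433594, 60.10227966308594), 42.156005859375) [ 0.5 52.4]
right 1018 z 0.1392 ((0.443359375, -40.12061309814453), 24.554208755493164) [  0.1 -30.1]
plate 7889 0.08413434520032453
[ 0.26  0.6   0.75 -0.62]
1609 [0.08318464 0.08406417 0.08488887]
```

View pics/w4.png

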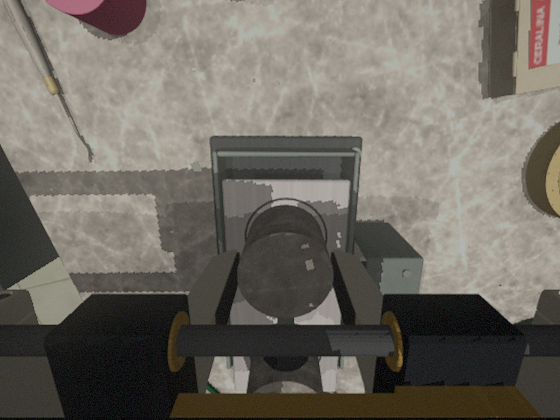

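The plate is already pushed down about 5 mm (z 0.084, knob 0.1446), so the ring is seated in the circle arc at (286,215). Raise to ease the spring a little, release, retreat and check.

>>> move_arm(deltas=[0,0,-0.002,0,0,0,0.45,0,0,-0.003,0,0,0,0.65,0,0,-0.003,0,0,0,0.8,0,0,-0.003,0,0,0,0.8,0,0,-0.003,0,0,0,0.8,0,0,-0.02,0,0,0,0.8,0,0,-0.05,0,0,0,0.85,-0.03,0,-0.1,0,0,0,0.9,-0.09,0,-0.13,0,0,0,0.9,-0.14,0,-0.135,0,0,0,0.9,-0.145,0,-0.135,0,0,0,0.9,-0.145,0,-0.135,0,0,0,0.9])

```text
t: 14.88
tool_pos: [0.4691, -0.2185, 0.2511]
orientation: [-2.482, -1.926, -0.001]
force: [0.5, 0.3, 0.3]
opening: 0.0838
gripper_force: 0.0
```

```bash
python3 chk.py w5
```

```text
14.875 [ 0.4691 -0.2185  0.2511] [0.5 0.3 0.3]
knob 912 z 0.147 ((0.7804968357086182, -0.4694104492664337), 14.80184555053711) [ 0.8 -0.5]
left 3746 z 0.1422 ((0.4071978032588959, 49.54682922363281), 27.63361930847168) [ 0.3 49.8]
right 2658 z 0.1421 ((0.06462723016738892, -52.72135543823242), 27.47334861755371) [  0.2 -52. ]
plate 7714 0.08622062116925172
```

View pics/w5.png

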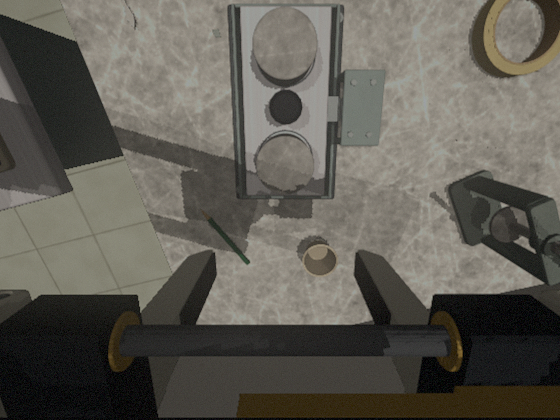

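The left ring at (285,44) reads 50.2 mm from the knob instead of 52: inside the circle, but with only about 1 mm to spare. I'll re-grip it and shift it 2 mm outward.

>>> move_arm(deltas=[0.05,0,0,0,0,0,0.9,0.11,0,0,0,0,0,0.9,0.145,0,0.02,0,0,0,0.9,0.145,0,0.06,0,0,0,0.9,0.145,0,0.1,0,0,0,0.9,0.145,0,0.125,0,0,0,0.9,0.145,0,0.133,0,0,0,0.9,0.145,0,0.133,0,0,0,0.9,0.145,0,0.133,0,0,0,0.45,0.145,0,0.133,0,0,0,0.45,0.145,0,0.133,0,0,0,0.45,0.145,0,0.133,0,0,0,0.45], squeeze=12)

```text
t: 16.42
tool_pos: [0.5053, -0.0782, 0.118]
orientation: [2.481, 1.926, 0.001]
force: [-0.1, 1.0, 0.4]
opening: 0.0545
gripper_force: 12.0
```

>>> move_arm(deltas=[0,0,-0.005,0,0,0,0.45,0,0,-0.01,0,0,0,0.45,0.002,0,-0.01,0,0,0,0.45,0.002,0,-0.01,0,0,0,0.45,0.002,0,-0.006,0,0,0,0.45,0.002,0,-0.002,0,0,0,0.45,0.002,0,0,0,0,0,0.45,0.002,0,0,0,0,0,0.45])

```text
t: 17.42
tool_pos: [0.5054, -0.0761, 0.1175]
orientation: [-2.481, -1.927, 0.0]
force: [-0.4, 0.7, 0.5]
opening: 0.0545
gripper_force: 12.0
```

>>> move_arm(deltas=[0,0,0,0,0,0,0.65,0,0,0,0,0,0,0.8,0,0,0,0,0,0,0.8,0,0,0,0,0,0,0.8,0,0,-0.02,0,0,0,0.8,0,0,-0.06,0,0,0,0.85,-0.03,0,-0.11,0,0,0,0.5,-0.09,0,-0.13,0,0,0,0.1,-0.14,0,-0.133,0,0,0,0,-0.147,0,-0.133,0,0,0,0,-0.147,0,-0.133,0,0,0,0,-0.147,0,-0.133,0,0,0,0])

```text
t: 18.92
tool_pos: [0.4694, -0.2173, 0.2502]
orientation: [-2.479, -1.928, -0.0]
force: [-0.2, 0.2, 0.2]
opening: 0.0238
gripper_force: 0.0
```

```bash
python3 chk.py w6
python3 - <<'E'
from h import *
s=robot.read_state();print(s["opening"],tool(s,[.4931,-.1292,.168]).round(4))
E
```

```text
18.925 [ 0.4694 -0.2173  0.2502] [-0.2  0.2  0.2]
knob 916 z 0.1471 ((0.741418719291687, -0.6164905428886414), 14.756139755249023) [ 0.7 -0.6]
left 3796 z 0.1421 ((0.032406121492385864, 51.639461517333984), 27.603221893310547) [-0.  51.9]
right 2659 z 0.1421 ((0.15669256448745728, -52.78661346435547), 27.531742095947266) [  0.1 -52. ]
plate 7761 0.08621331283344086
0.019479913934732647 [0.0911 0.0013 0.0823]
```

Both rings are centred (about 52 mm either side of the knob). Now go above the knob with the fingers shut.

>>> move_arm(deltas=[0.05,0.001,0,0,0,0,0,0.091,0.001,0.02,0,0,0,0,0.091,0.001,0.06,0,0,0,0,0.091,0.001,0.082,0,0,0,0,0.091,0.001,0.082,0,0,0,0,0.091,0.001,0.082,0,0,0,0])

```text
t: 19.73
tool_pos: [0.4933, -0.1303, 0.1698]
orientation: [2.479, 1.927, 0.001]
force: [0.2, -0.4, 0.5]
opening: 0.0008
gripper_force: 0.0
```

>>> move_arm(deltas=[0,0,0.003,0,0,0,0,0,0,0.006,0,0,0,0,0,0,0.009,0,0,0,0,0,0,0.012,0,0,0,0,0,0,0.015,0,0,0,0,0,0,0.018,0,0,0,0,0,0,0.02,0,0,0,0,0,0,0.022,0,0,0,0,0,0,0.024,0,0,0,0])

```text
t: 20.85
tool_pos: [0.4927, -0.1306, 0.1445]
orientation: [2.481, 1.927, 0.0]
force: [0.7, 0.1, 0.5]
opening: 0.0009
gripper_force: 0.0
```

```bash
python3 chk.py w7
python3 - <<'E'
from h import *
z=np.load("w7.npz")["P"]
F=[]
for i in range(3): im,P,s=cam("scene");F.append(s["force"][2])
print(np.round(F,2)); save(cv2.resize(im[190:310,240:400],None,fx=4,fy=4),"s7.png")
E
```

```text
20.85 [ 0.4927 -0.1306  0.1445] [0.7 0.1 0.5]
knob 855 z 0.147 ((1.0065654516220093, 0.09953702986240387), 14.79763126373291) [0.8 7.2]
left 6627 z 0.1421 ((-0.04592331498861313, 51.43350601196289), 27.549043655395508) [ 0.1 52.6]
right none
plate 10691 0.08626599378007155
[ 0.28 -0.63  0.31]
```

View pics/s7.png

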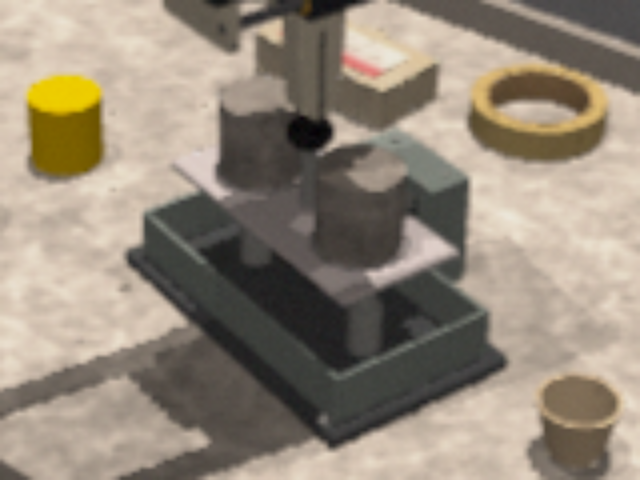

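The fingers are right above the black knob (309,130 in the crop) and the plate has not sunk yet. I'll check tips_ahead with the fingers shut.

```bash
python3 -c "
from plant import robot
print(robot.tips_ahead, robot.read_state()['tool_pos'])"
```

```text
0.011 [ 0.4926476  -0.13061257  0.14465144]
```

>>> move_arm(deltas=[0,0,0.002,0,0,0,0,0,0,0.004,0,0,0,0,0,0,0.006,0,0,0,0,0,0,0.008,0,0,0,0,0,0,0.01,0,0,0,0])

```text
t: 21.68
tool_pos: [0.4927, -0.1306, 0.1345]
orientation: [2.481, 1.927, 0.0]
force: [-0.0, 0.0, 1.0]
opening: 0.0005
gripper_force: 0.3
```

```bash
python3 chk.py w8
python3 - <<'E'
from h import *
im=np.load("w8.npz")["im"]; save(cv2.resize(im[150:420,150:430],None,fx=2.2,fy=2.2),"w8c.png")
E
```

```text
21.675 [ 0.4927 -0.1306  0.1345] [-0.  0.  1.]
knob 319 z 0.1554 ((1.34788179397583, 5.86709451675415), 14.716763496398926) [1.4 6.4]
left 7220 z 0.1403 ((0.06144363433122635, 51.41440200805664), 27.541086196899414) [ 0.1 52.6]
right none
plate 11032 0.08447145050643357
```

View pics/w8c.png

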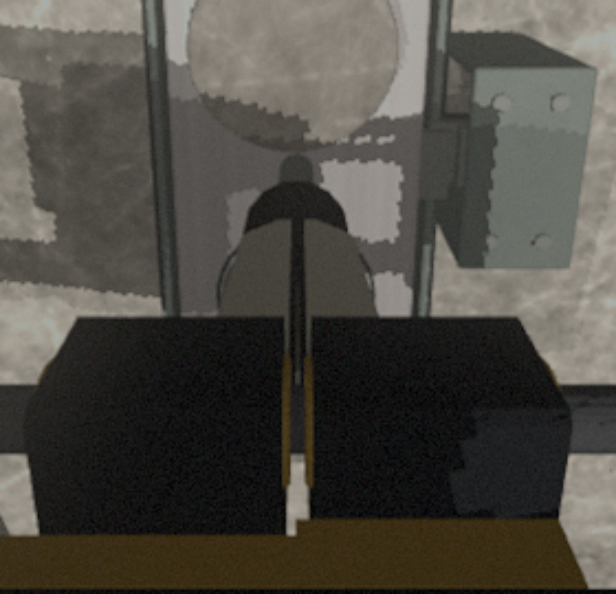

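The fingertips now rest on the knob, (297,200) in the crop, and the plate has sunk 2 mm. Contact is at TCP z ≈ 0.136. Pushing on.

>>> move_arm(deltas=[0,0,0.002,0,0,0,0,0,0,0.004,0,0,0,0,0,0,0.006,0,0,0,0,0,0,0.008,0,0,0,0,0,0,0.01,0,0,0,0,0,0,0.012,0,0,0,0,0,0,0.014,0,0,0,0])

```text
t: 22.6
tool_pos: [0.4927, -0.1306, 0.1207]
orientation: [2.481, 1.927, 0.0]
force: [-1.7, 0.7, 4.5]
opening: 0.0008
gripper_force: 2.2
```

>>> move_arm(deltas=[0,0,0.0015,0,0,0,0,0,0,0.003,0,0,0,0])

```text
t: 22.85
tool_pos: [0.4927, -0.1306, 0.1176]
orientation: [2.481, 1.927, 0.0]
force: [-1.1, 0.5, 3.8]
opening: 0.0004
gripper_force: 2.1
```

>>> move_arm(deltas=[0,0,0.001,0,0,0,0,0,0,0.002,0,0,0,0])

```text
t: 23.1
tool_pos: [0.4927, -0.1306, 0.1157]
orientation: [2.481, 1.927, 0.0]
force: [-1.1, 0.5, 4.9]
opening: 0.0007
gripper_force: 2.3
```

>>> move_arm(deltas=[0,0,0.001,0,0,0,0,0,0,0.002,0,0,0,0])

```text
t: 23.35
tool_pos: [0.4927, -0.1306, 0.1137]
orientation: [2.481, 1.927, 0.0]
force: [-1.5, 1.2, 4.7]
opening: 0.0004
gripper_force: 2.5
```

>>> move_arm(deltas=[0,0,0.001,0,0,0,0,0,0,0.002,0,0,0,0])

```text
t: 23.6
tool_pos: [0.4927, -0.1306, 0.1117]
orientation: [2.481, 1.927, 0.0]
force: [-1.5, 0.2, 4.7]
opening: 0.0005
gripper_force: 2.8
```

>>> move_arm(deltas=[0,0,0.001,0,0,0,0,0,0,0.002,0,0,0,0])

```text
t: 23.85
tool_pos: [0.4927, -0.1306, 0.1097]
orientation: [2.481, 1.927, 0.0]
force: [-1.8, 1.2, 5.9]
opening: 0.0005
gripper_force: 3.0
```

>>> move_arm(deltas=[0,0,0.0015,0,0,0,0,0,0,0.0015,0,0,0,0])

```text
t: 24.1
tool_pos: [0.4927, -0.1307, 0.1088]
orientation: [2.481, 1.927, 0.0]
force: [-5.3, 1.1, 10.0]
opening: 0.0005
gripper_force: 5.2
```

>>> move_arm(deltas=[0,0,0.001,0,0,0,0,0,0,0.001,0,0,0,0])

```text
t: 24.35
tool_pos: [0.4927, -0.1307, 0.1084]
orientation: [2.481, 1.927, 0.0]
force: [-7.3, 1.6, 14.6]
opening: 0.0006
gripper_force: 7.4
```

>>> move_arm(deltas=[0,0,0.001,0,0,0,0,0,0,0.001,0,0,0,0])

```text
t: 24.6
tool_pos: [0.4928, -0.1307, 0.108]
orientation: [2.481, 1.927, 0.0]
force: [-9.5, 2.4, 19.2]
opening: 0.0006
gripper_force: 9.6
```

Firm stop found (19 N). Hold.

>>> move_arm(deltas=[0,0,0,0,0,0,0,0,0,0,0,0,0,0,0,0,0,0,0,0,0,0,0,0,0,0,0,0,0,0,0,0,0,0,0,0,0,0,0,0,0,0,0,0,0,0,0,0,0,0,0,0,0,0,0,0,0,0,0,0,0,0,0,0,0,0,0,0,0,0,0,0,0,0,0,0,0,0,0,0,0,0,0,0])

```text
t: 26.1
tool_pos: [0.4928, -0.1307, 0.1079]
orientation: [2.481, 1.927, 0.0]
force: [-9.2, 3.4, 19.0]
opening: 0.0006
gripper_force: 9.5
```

>>> move_arm(deltas=[0,0,0,0,0,0,0,0,0,0,0,0,0,0,0,0,0,0,0,0,0,0,0,0,0,0,0,0,0,0,0,0,0,0,0,0,0,0,0,0,0,0,0,0,0,0,0,0,0,0,0,0,0,0,0,0,0,0,0,0,0,0,0,0,0,0,0,0,0,0,0,0,0,0,0,0,0,0,0,0,0,0,0,0])

```text
t: 27.6
tool_pos: [0.4928, -0.1307, 0.1079]
orientation: [2.481, 1.927, 0.0]
force: [-8.4, 2.5, 19.1]
opening: -0.0001
gripper_force: 9.5
```

>>> move_arm(deltas=[0,0,0,0,0,0,0,0,0,0,0,0,0,0,0,0,0,0,0,0,0,0,0,0,0,0,0,0,0,0,0,0,0,0,0,0,0,0,0,0,0,0,0,0,0,0,0,0,0,0,0,0,0,0,0,0])

```text
t: 28.6
tool_pos: [0.4928, -0.1307, 0.108]
orientation: [2.481, 1.927, 0.0]
force: [-7.9, 3.3, 18.9]
opening: 0.0004
gripper_force: 9.5
```

>>> move_arm(deltas=[0,0,-0.0015,0,0,0,0,0,0,-0.003,0,0,0,0,0,0,-0.005,0,0,0,0,0,0,-0.007,0,0,0,0,0,0,-0.009,0,0,0,0,0,0,-0.012,0,0,0,0,0,0,-0.016,0,0,0,0,0,0,-0.03,0,0,0,0,0,0,-0.07,0,0,0,0,-0.03,0,-0.11,0,0,0,0,-0.09,0,-0.14,0,0,0,0,-0.09,0,-0.14,0,0,0,0])

```text
t: 30.1
tool_pos: [0.4709, -0.2214, 0.2502]
orientation: [2.48, 1.919, 0.002]
force: [-0.0, -1.2, 0.0]
opening: 0.0006
gripper_force: 0.0
```

```bash
sed -i 's/\.1,\.158/.08,.158/;s/\.1,\.152/.08,.152/g;s/>.06)&(P/>.045)\&(P/' chk.py; python3 chk.py w9
```

```text
30.1 [ 0.4709 -0.2214  0.2502] [-0.  -1.2  0. ]
knob 802 z 0.1242 ((0.776676595211029, -0.580871045589447), 14.783645629882812) [ 0.7 -0.5]
left 3264 z 0.1193 ((-0.13456527888774872, 51.50614929199219), 27.5434627532959) [-0.  51.8]
right 2336 z 0.1193 ((-0.09963285177946091, -52.747764587402344), 27.553430557250977) [  0.1 -52. ]
plate 7126 0.06341083138642811
```

View pics/w9.png

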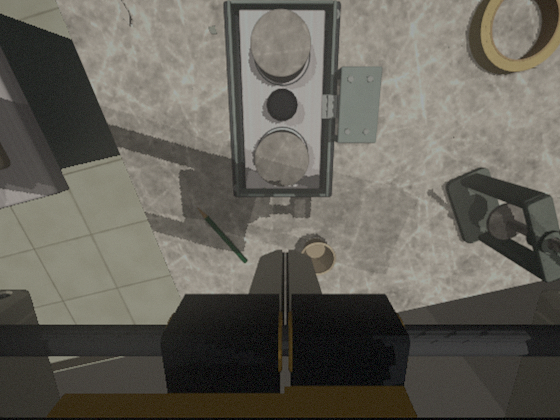

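The platform stays down: its face is at z 0.063, 26.6 mm sunk and 4 mm above the stop. Both rings (281,45) and (281,155) stand in their circles and the gripper touches nothing.

```bash
python3 -c "
from plant import robot
print(robot.close_job())"
```

```text
the job is handed in; nothing more can be done
None
```

The job is handed in: both small grey rings stand inside their engraved circles, the platform stayed caught about 26.6 mm down after I let go, and no other object was touched, with about 30 s of the 72 s used.

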